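# Roll a hexagonal busbar support holes-up and lay it in its saddle

### The arm

A 7-joint arm with a two-finger parallel gripper is mounted at the origin on the work surface. World frame = base frame: x ahead of the robot, y to its left, z up, the work surface at z = 0. Lengths are in m, angles in rad, forces in N, time in s.
With the tool pointing down it reaches from about 0.425 to 0.825 m from the base axis. Payload 3.6 kg.
Tool frame: the origin (TCP) lies on the front face of the gripper's body, between the roots of the fingers; the fingertips stand 73 mm ahead of it and the grasp point (between the pads) lies 54 mm ahead of it; z points along the fingers, x is the direction in which the jaws open and shut, and the axes are right-handed (so a half turn about z gives the same grasp; the last joint's range is limited). The gripper opens to 85 mm and grips with 20 to 120 N. Pads are 22 mm wide; open, the fingers measure 114 mm over their backs; the gripper's body (76 mm by 85 mm) begins 54 mm behind the grasp point. The pads swing forward as they close: fully open they stand 13 mm farther back than shut.
Start: joints at [1.234, 0.615, -0.013, 1.423, 0.008, 1.103, -0.04], TCP at [0.198, -0.619, 0.304] pointing down, gripper open.
Joint ranges: [-3.12, 3.12], [-0.3, 2.06], [-1.34, 1.32], [0.26, 2.42], [-1.36, 4.5], [0.01, 1.98], [-2.84, 2.84]. Speed limits (rad/s): [2.79, 2.79, 3.14, 3.14, 3.14, 3.14, 3.14].

### API

Orientations are given as a 3x3 rotation matrix whose columns are the frame's x, y, z axes.
In Python, from workcell import arm gives the robot as it stands. The module is installed in compiled form; this text tells all that it offers.
- The arm moves only by the tool play_rows, never from a script. Its argument "moves" is a list of rows, each a list of 5 numbers: the shift along the world's x, y, z in m, then the turn about the world's z in degrees, then the finger opening in m, from 0 to 0.0854. In form: [[x, y, z, yaw, claw], ...]. A call has 1 to 8 rows; each row shifts and turns the pose as measured when the row begins; what a row does not reach is not made up. A row lasts 1/12 s, in which the tool goes at most 41.7 mm and 7.16 degrees, less where a joint would pass 70% of its speed; a pose out of reach is approached as far as the arm can. A call is refused whole if a number of a shift passes 0.0417 or a number of a turn 7.16, either way. A call with a gripper value outside its range is refused whole. The fingers move at their own pace and stop on an object; "grip_force" is the grip in N (left out, the last holds). Time passes only in rows, so rows that do not move let the fingers close. It gives the time, the measured TCP pose, the force and the opening at its end, in the units of the state.
- arm.read_state(): the state, without advancing time (a new reading comes with each control period).
- arm.get_image(name): name is "scene" or "top" or "wrist"; returns a dict with "img" (480x640x3 uint8, red, green, blue), "fx", "fy", "cx", "cy" (pixels), "view" (4x4, takes a point from world to camera coordinates); the wrist camera has in their place "mount" (4x4, takes a point from camera to tool coordinates, whose origin is the TCP and whose axes are the tool frame's). Camera axes: x right, y down, z forward; pixel columns grow to the right and rows downward; lengths in m; the calibration is good to about 2 mm. The wrist camera is an equidistant fisheye: a pixel r from the principal point sees the ray r / f radians off the axis. A picture is of the moment at which its call begins: read the wrist's pose just before it. There is no depth.
- arm.close_job(): hands the job in, once; it reports no verdict.
The state is a dict: "time_s": time; "joint_pos": joint angles; "qd": joint speeds; "joint_efforts": joint torques, N m; "tcp_pos": TCP position; "orientation": TCP orientation; "ft_force": force on the tool from outside, world axes, zero at the start; "ft_torque": the same for the moment, N m; "gripper_width": opening from 0.0 (shut) to 1.0 (fully open).
Only numpy, scipy, OpenCV 4.12 (cv2) and the standard library are available. Lean on these libraries where they do the work, as an engineer would, in place of code of your own. Each camera call takes 0.05 s, during which the arm holds its last target.

### The job

Roll the hexagonal busbar support over on the rubber mat, flat by flat, until the face with the three threaded holes is on top; do not lift it to turn it. Then pick it up, lay it gently (not dropped) into the saddle on the white training panel, holes still up and seated between the rails and the end lugs, and let go. Do not knock the loose things around.

Things in the scene. Friction and masses are not known exactly. Their poses are not given: they have to be found in the camera images.
- support: Hexagonal busbar support: a lying six-sided bar of off-white resin, 140 mm long, 45 mm across flats, 52 mm across corners, flats 26 mm wide, about 0.36 kg. Origin at its very centre, 22.5 mm above what it lies on; x axis along its length, z axis out of the face with three threaded holes. It starts with that face slanting downwards (z 120 degrees from vertical): two flats from the top.
- holed_face (a point): Centre of the support's holed face, 22.5 mm from its centre. The face carries three flush steel inserts with dark holes, 17 mm wide, 45 mm apart; a dark line on each end of the support runs from the centre towards this face. Rolling the support two flats towards the side away from this face brings it to the top (four flats the other way).
- mat: Black rubber mat, fixed on the bench, 300 (x) x 340 (y) x 3 mm; origin at the centre of its underside. It grips the support: pushed across its length above half height and upwards, the support tips over its far bottom edge without sliding and falls onto the next flat once past 30 degrees, its centre 26 mm further on.
- panel: White training panel, a fixed plate 280 (its x) x 320 (its y) x 12 mm lying on the bench at some yaw; origin at the centre of its underside. On it: contactors up to 88 mm above the bench (x above 50 mm), a grey wiring duct 42 mm high (x = 19 to 41 mm), and a black terminal strip 40 mm high (y below -120 mm).
- saddle (a point): Centre of the saddle floor on the panel's top, 12 mm above the bench; axes as the panel's. Two dark steel rails along the panel's y, 110 mm long, 4 thick, 8 high, 38 apart inside; an 8 mm high lug beyond each end, lugs 154 mm apart inside. The support lies along the panel's y, either way round, flat on the plate: centre 22.5 mm above this point, its corners 3 mm outside the rails.
- tape_roll: Loose black tape roll lying flat, 60 mm across, 19 mm high; origin at the centre of its underside. To be left alone.
- screwdriver: Loose screwdriver, 190 mm, green handle, lying beyond the mat. To be left alone.
- spacer: Loose round off-white spacer standing on end, 40 mm across, 60 mm high; origin at the centre of its underside. To be left alone.
- pliers: Loose pliers with red handles, about 165 mm long, 18 mm high, left of the mat. To be left alone.
There are look-alikes about, which are no part of the job. Leave any blue or pink look-alike of the support alone.

How it is judged:
On the way:
1. the support lies holes-up on the mat, rolled there without being lifted (angle between support's own z axis and vertical below 0.12 rad and height (world z) of support below 0.032 m and angular speed of support below 0.3 rad/s and horizontal distance between support and saddle above 0.1 m), for 0.2 s.
At the end, for the whole second after the job is handed in: The support lies holes-up (within about 7 degrees) and at rest in the saddle, flat on the plate between rails and lugs (centre less than 25.5 mm above the saddle floor, within 7 mm across and 11 mm along, parallel within 4 degrees), released (angle between support's own z axis and vertical below 0.12 rad and z of support in the frame of panel below 0.0375 m and x of support in the frame of panel between -0.057 and -0.043 m and y of support in the frame of panel between 0.024 and 0.046 m and angle between the x axis of support and the y axis of panel, either way round below 0.07 rad and linear speed of support below 0.02 m/s and angular speed of support below 0.1 rad/s); the robot touches nothing.
It fails at once if the support is lifted off the mat while its holed face is not on top (height (world z) of support above 0.045 m and angle between support's own z axis and vertical above 0.6 rad).
It fails at once if the support is let fall from more than about 20 mm above the saddle (height (world z) of support above 0.058 m and contact force between the fingers and support below 0.05 N).
It fails at once if a loose bystander is knocked more than 30 mm away (distance of any of tape_roll, screwdriver, spacer, pliers from where it was at the start of the episode above 0.03 m).
It also fails if it takes over 54 s, if anything falls off the work surface, if the arm or the gripper's body presses on something with over 40 N, if the wrist force passes 120 N, or if a joint passes its speed limit or range.

## Working session

There is one attempt and no reset: what is moved stays moved. The work goes in short steps, Python scripts to look and compute and a tool call to move; the robot and the scene stay as the last step left them, time stands still between calls to the robot, and variables do not carry over. Pictures are saved under pics/ and viewed, and the job is handed in when it is done.

Besides the shell and the picture viewer there is one more tool, called after "Emit:" as name(argument=value, ...), one argument or row to a line, values as JSON. play_rows: Moves the arm, as the interface text tells. Its arguments: {"type":"object","properties":{"moves":{"type":"array","items":{"type":"array","items":{"type":"number"}}},"grip_force":{"type":"number"}},"required":["moves"]}

```bash
mkdir -p pics; python3 - <<'E'
from workcell import arm
import cv2,numpy as np
s=arm.read_state()
for k in s: print(k,np.round(s[k],3).tolist())
for n in ["scene","top","wrist"]:
    d=arm.get_image(n)
    cv2.imwrite(f"pics/{n}0.png",d["img"][:,:,::-1])
    print(n,d["fx"],d["fy"],d["cx"],d["cy"],np.round(d.get("view",d.get("mount")),4).tolist())
E
```

```text
time_s 0.0
joint_pos [1.234, 0.616, -0.013, 1.425, 0.008, 1.103, -0.04]
qd [-0.0, 0.001, -0.001, 0.0, -0.001, -0.0, -0.0]
joint_efforts [-0.0, -46.922, 0.259, -17.103, 0.01, 0.01, -0.0]
tcp_pos [0.198, -0.619, 0.303]
orientation [[0.305, -0.952, -0.001], [-0.952, -0.305, 0.002], [-0.003, -0.0, -1.0]]
ft_force [0.752, 0.913, -0.32]
ft_torque [-0.025, 0.061, -0.009]
gripper_width 1.002
scene 496.0420794963483 496.0420794963483 309.6213793747373 245.11749906567013 [[-0.6653, 0.7464, 0.019, 0.2911], [0.4002, 0.3779, -0.8349, -0.2075], [-0.6303, -0.5478, -0.5501, 1.5555], [0.0, 0.0, 0.0, 1.0]]
top 476.87260854780783 476.87260854780783 319.3553789758593 246.43446004061087 [[-0.0059, -0.9999, -0.0152, 0.103], [-0.9962, 0.0072, -0.0873, 0.5167], [0.0874, 0.0147, -0.9961, 1.21], [0.0, 0.0, 0.0, 1.0]]
wrist 371.64829954431775 371.64829954431775 319.7056207772582 244.90273402377497 [[1.0, -0.0005, 0.0012, 0.0007], [0.0001, 0.9464, 0.323, -0.0833], [-0.0013, -0.323, 0.9464, -0.0708], [0.0, 0.0, 0.0, 1.0]]
```

View pics/top0.png

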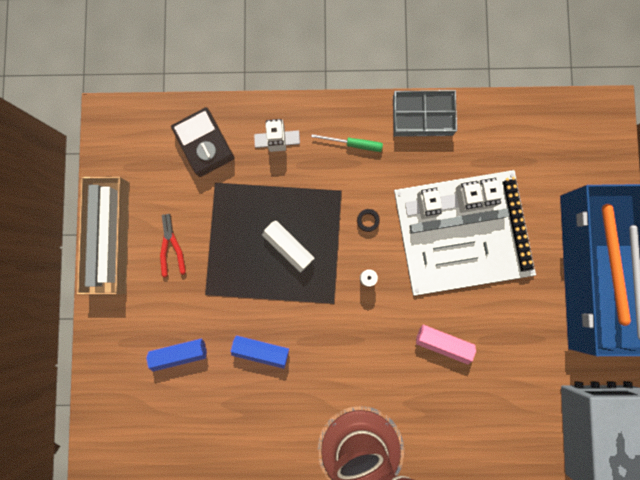

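View pics/scene0.png

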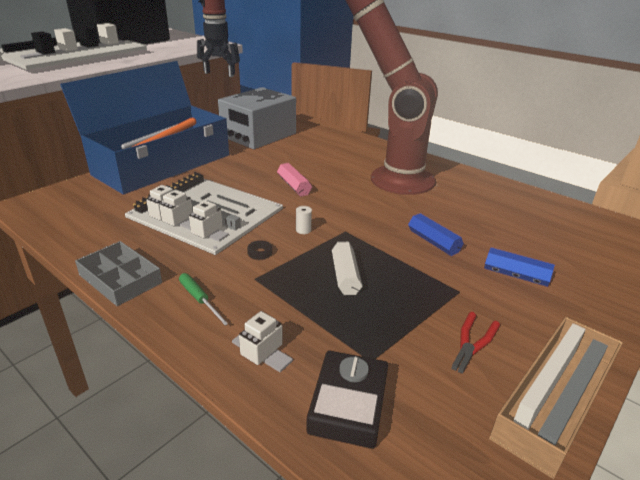

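View pics/wrist0.png

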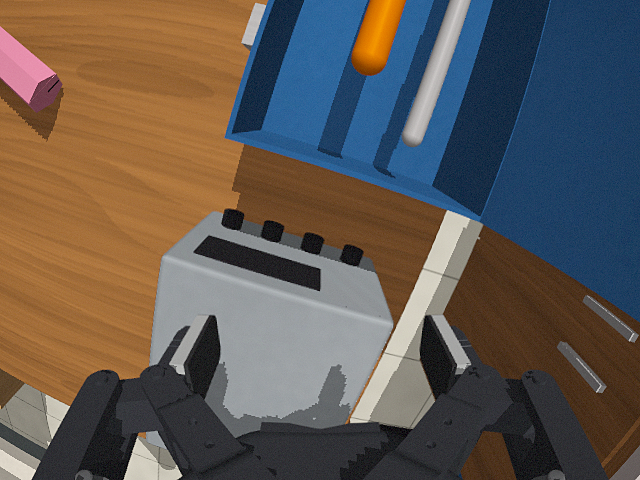

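```bash
python3 - <<'E'
import cv2
a=cv2.imread("pics/scene0.png")[225:310,290:400]; b=cv2.imread("pics/top0.png")[210:285,245:330]; c=cv2.imread("pics/top0.png")[160:310,380:550]
cv2.imwrite("pics/c1.png",cv2.resize(a,None,fx=7,fy=7,interpolation=2)[:600])
cv2.imwrite("pics/c2.png",cv2.resize(b,None,fx=8,fy=8,interpolation=2))
cv2.imwrite("pics/c3.png",cv2.resize(c,None,fx=4,fy=4,interpolation=2))
E
```

```text
(no output)
```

View pics/c1.png

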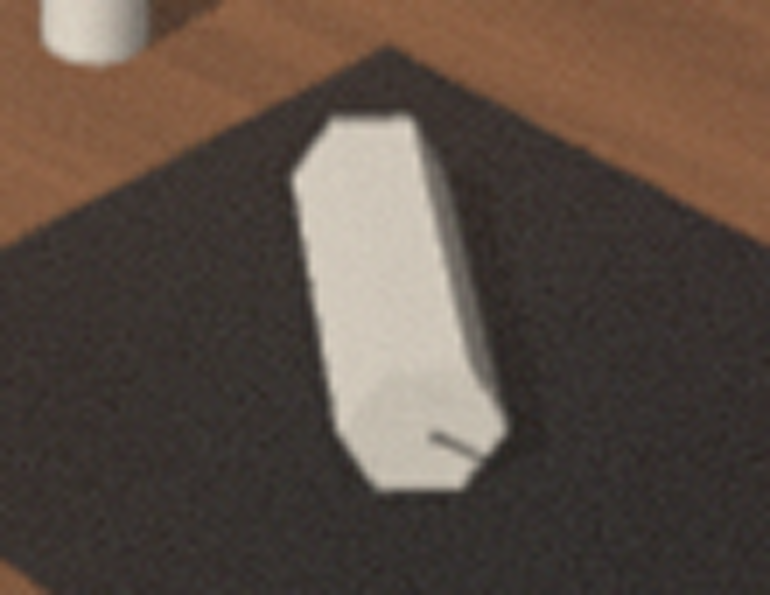

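View pics/c2.png

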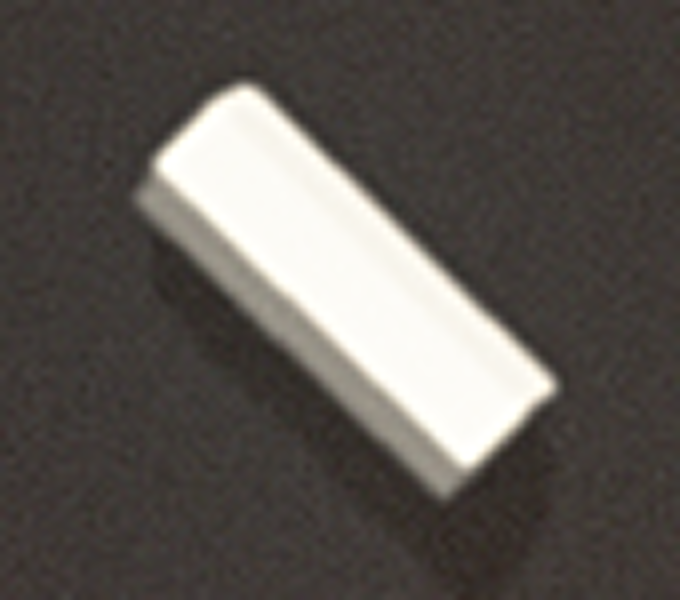

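View pics/c3.png

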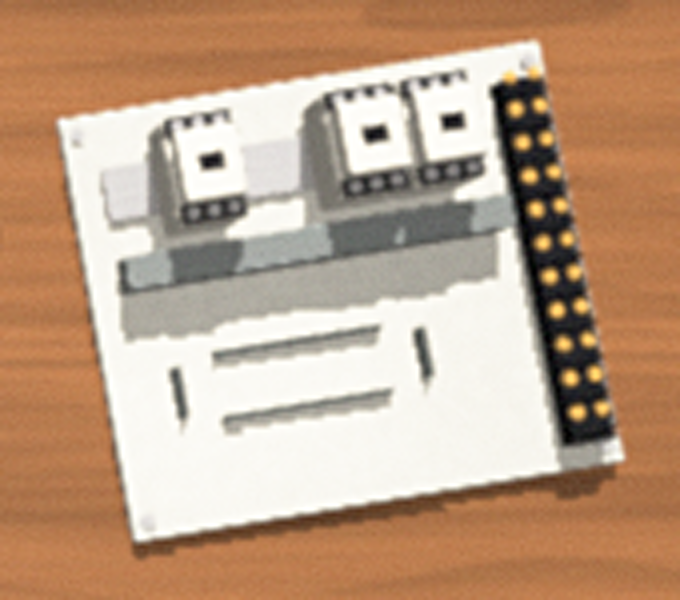

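```bash
cat > h.py <<'E'
import numpy as np,cv2
from scipy.optimize import minimize,least_squares
from workcell import arm
def proj(d,P):
    P=np.atleast_2d(P); V=np.array(d["view"]); c=P@V[:3,:3].T+V[:3,3]
    return np.c_[d["fx"]*c[:,0]/c[:,2]+d["cx"],d["fy"]*c[:,1]/c[:,2]+d["cy"]]
def unproj(d,px,z):
    V=np.array(d["view"]);R=V[:3,:3];C=-R.T@V[:3,3]
    px=np.atleast_2d(px);r=np.c_[(px[:,0]-d["cx"])/d["fx"],(px[:,1]-d["cy"])/d["fy"],np.ones(len(px))]@R
    return C+r*((z-C[2])/r[:,2])[:,None]
def prism(x,y,yaw,z,roll=0):
    R=26/1000; P=[]
    for s in (-.07,.07):
        for k in range(6):
            a=np.radians(60*k)+roll; P.append([s,R*np.cos(a),R*np.sin(a)])
    P=np.array(P); c,s=np.cos(yaw),np.sin(yaw)
    return np.c_[x+c*P[:,0]-s*P[:,1],y+s*P[:,0]+c*P[:,1],z+P[:,2]]
def sil(d,P,S=4):
    h=cv2.convexHull(proj(d,P).astype(np.float32)*S).round().astype(np.int32)
    m=np.zeros((480*S,640*S),np.uint8);cv2.fillPoly(m,[h],1);return m
E
python3 - <<'E'
from h import *
d=arm.get_image("top"); e=arm.get_image("scene")
for q in(d,e):
    V=np.array(q["view"]);print("cam",-V[:3,:3].T@V[:3,3])
def crop(pts,f,o): return np.array(pts,float)/f+np.array(o)
P=crop([[60,120],[540,42],[622,460],[135,543]],4,(380,160))-0.375
M=np.array([[.14,.16],[.14,-.16],[-.14,-.16],[-.14,.16]])
W=unproj(d,P,.012)[:,:2]
def f(p): 
    c,s=np.cos(p[2]),np.sin(p[2]);return (M@np.array([[c,s],[-s,c]])+p[:2]-W).ravel()
r=least_squares(f,[.5,-.3,.1]);print("panel",r.x,np.degrees(r.x[2]),r.fun.round(4))
p=r.x;c,s=np.cos(p[2]),np.sin(p[2]);print("saddle",p[:2]+np.array([[c,-s],[s,c]])@[-.05,.035])
# rails/lugs: mid of shadows
for t,px in [("spacer top",[369,273]),("tape",[368,220])]: print(t,unproj(d,px,.06 if "sp" in t else .019))
print("mat corners",unproj(d,[[215,183],[341,191],[334,303],[206,293]],.003).round(3).tolist())
# support
def mask(q,box):
    x0,y0,x1,y1=box;m=np.zeros((480,640),np.uint8);g=q["img"].max(2)
    m[y0:y1,x0:x1]=g[y0:y1,x0:x1]>95
    return m
md=mask(d,(255,212,322,280)); me=mask(e,(322,232,370,300))
print(md.sum(),me.sum())
def cost(p,full=False):
    Q=prism(*p,.0255);t=0
    for q,m in((d,md),(e,me)):
        s=cv2.resize(sil(q,Q).astype(np.float32),(640,480),interpolation=cv2.INTER_AREA)
        t+=np.abs(s-m).sum()/m.sum()
    return t
for y0 in(.6,.8,-.7):
    r=minimize(cost,[.53,.15,y0],method="Nelder-Mead",options=dict(initial_simplex=[[.53,.15,y0],[.55,.15,y0],[.53,.17,y0],[.53,.15,y0+.2]]));print("support",r.x,r.fun)
E
```

```text
cam [0.40957403 0.08151001 1.25191454]
cam [1.25711536 0.71327557 0.67687664]
panel [ 0.55362126 -0.27818828  0.15510834] 8.887053248275322 [ 0.0002  0.0007  0.0005  0.0005 -0.0013 -0.0015  0.0007  0.0003]
saddle [ 0.49881447 -0.25133281]
spacer top [[ 0.44680078 -0.02432454  0.06      ]]
tape [[ 0.58596749 -0.0274356   0.019     ]]
mat corners [[0.691, 0.377, 0.003], [0.666, 0.042, 0.003], [0.371, 0.063, 0.003], [0.399, 0.397, 0.003]]
1202 1435
support [0.51992179 0.18105849 0.79144343] 0.2963809953793619
support [0.5202357  0.18151471 0.78519752] 0.29617688579429174
support [0.51974069 0.18151451 0.78375449] 0.2983204169009839
```

```bash
cat >> h.py <<'E'
def overlay(q,Q,name,box,f=7,lines=()):
    x0,y0,x1,y1=box;im=cv2.resize(q["img"][y0:y1,x0:x1,::-1],None,fx=f,fy=f,interpolation=2)
    P=((proj(q,Q)-[x0,y0]+.5)*f).round().astype(int)
    for k in range(6):
        for a,b in((k,(k+1)%6),(k+6,(k+1)%6+6),(k,k+6)): cv2.line(im,tuple(map(int,P[a])),tuple(map(int,P[b])),(0,0,255),1)
    cv2.imwrite(name,im)
E
python3 - <<'E'
from h import *
d=arm.get_image("top"); e=arm.get_image("scene")
Q=prism(.520,.1813,.787,.0255)
overlay(d,Q,"pics/o1.png",(245,210,330,285)); overlay(e,Q,"pics/o2.png",(290,225,400,310))
a=cv2.imread("pics/o1.png");b=cv2.imread("pics/o2.png");b=cv2.resize(b,None,fx=.8,fy=.8)
print(a.shape,b.shape)
E
```

```text
(525, 595, 3) (476, 616, 3)
```

View pics/o1.png

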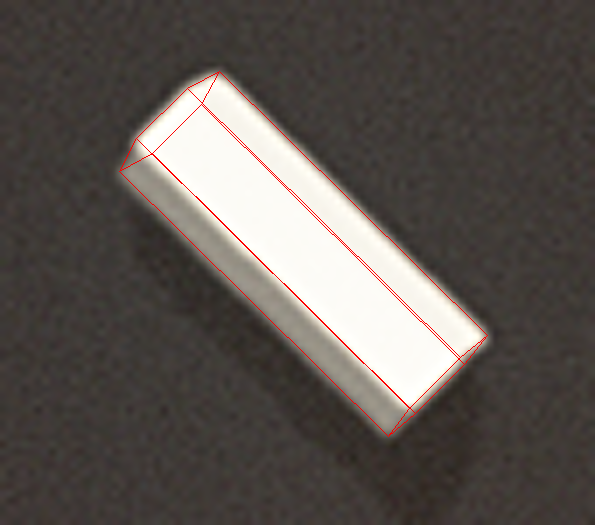

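View pics/o2.png

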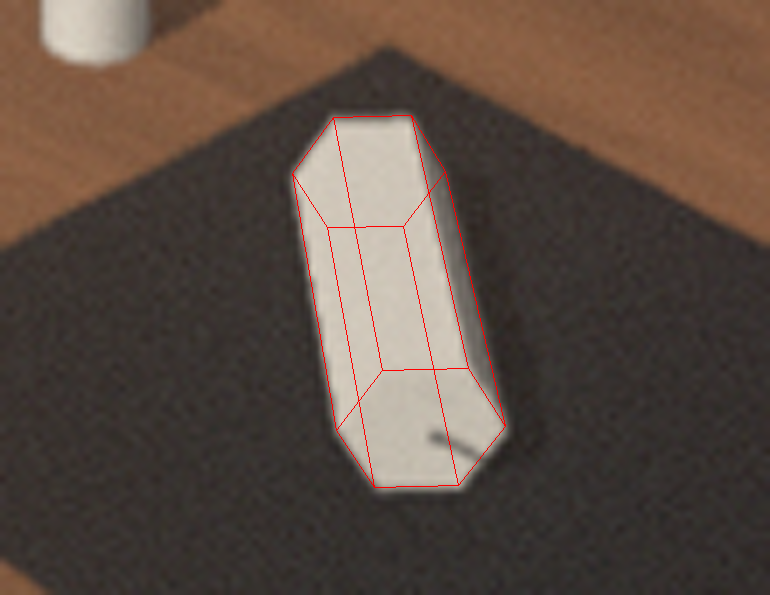

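The only off-white hexagonal bar is the one on the mat: top (288,247), scene (347,268). The blue ones at top (177,354) and (260,351) and the pink one at (447,345) are the look-alikes. The white bar in the box is long and flat, and the white cylinder at (369,273) is the spacer.

The dark end line in the scene crop at (430,435)→(480,460) points towards −x+y and down. So the bar must roll towards (+0.708, −0.706), two flats. The model overlay fits at (0.520, 0.181), yaw 45.1°.

Next I move behind the bar with the jaws along it.

Emit:
play_rows(
  moves=[
    [0.027,0.028,0,4.7,0.07],
    [0.027,0.028,0,4.7,0.07],
    [0.027,0.028,0,4.7,0.07],
    [0.027,0.028,0,4.7,0.07],
    [0.027,0.028,0,4.7,0.07],
    [0.027,0.028,0,4.7,0.07],
    [0.027,0.028,0,4.7,0.07],
    [0.027,0.028,0,4.7,0.07],
  ],
)

```text
time_s: 1.02
tcp_pos: [0.4079, -0.3944, 0.3035]
orientation: [[0.825, -0.566, -0.003], [-0.566, -0.825, -0.014], [0.005, 0.013, -1.0]]
ft_force: [0.2, -0.8, 0.1]
gripper_width: 0.82
```

Emit:
play_rows(
  moves=[
    [0.027,0.028,0,4.7,0.07],
    [0.027,0.028,0,4.7,0.07],
    [0.027,0.028,0,4.7,0.07],
    [0.027,0.028,0,4.7,0.07],
    [0.02,0.035,0,4.7,0.07],
    [0,0.039,0,4.7,0.07],
    [-0.005,0.039,0,4.7,0.07],
    [-0.005,0.039,0,4.7,0.07],
  ],
)

```text
time_s: 1.68
tcp_pos: [0.5372, -0.1188, 0.3046]
orientation: [[0.996, 0.087, 0.018], [0.087, -0.996, -0.013], [0.016, 0.014, -1.0]]
ft_force: [0.3, -1.0, -0.7]
gripper_width: 0.822
```

Emit:
play_rows(
  moves=[
    [-0.005,0.039,0,4.7,0.07],
    [-0.005,0.039,0,4.7,0.07],
    [-0.005,0.039,0,4.7,0.07],
    [-0.005,0.039,0,4.7,0.07],
    [-0.005,0.039,0,4.7,0.07],
    [-0.005,0.039,0,4.7,0.07],
    [0,0,0,0,0.07],
    [0,0,0,0,0.07],
  ],
)

```text
time_s: 2.35
tcp_pos: [0.5019, 0.1373, 0.3076]
orientation: [[0.812, 0.583, 0.028], [0.583, -0.812, 0.006], [0.026, 0.011, -1.0]]
ft_force: [1.0, -0.9, -0.5]
gripper_width: 0.822
```

Emit:
play_rows(
  moves=[
    [-0.005,0.026,-0.02,3.1,0.07],
    [-0.006,0.026,-0.03,3.1,0.07],
    [-0.006,0.026,-0.03,3.1,0.07],
    [0,0,-0.04,0,0.07],
    [0,0,-0.04,0,0.07],
    [0,0,-0.02,0,0.07],
    [0,0,0,0,0.07],
    [0,0,0,0,0.07],
  ],
)

```text
time_s: 3.02
tcp_pos: [0.49, 0.2138, 0.1242]
orientation: [[0.712, 0.701, 0.041], [0.701, -0.713, 0.013], [0.038, 0.019, -0.999]]
ft_force: [0.5, 0.3, 0.8]
gripper_width: 0.82
```

```bash
python3 - <<'E'
from h import *
s=arm.read_state();print(s["tcp_pos"],np.degrees(np.arctan2(s["orientation"][1][0],s["orientation"][0][0])),s["orientation"])
e=arm.get_image("scene")["img"];w=arm.get_image("wrist")["img"]
cv2.imwrite("pics/s1.png",cv2.resize(e[130:330,220:480,::-1],None,fx=3,fy=3,interpolation=2))
cv2.imwrite("pics/w1.png",w[:,:,::-1])
E
```

```text
[0.48999662 0.21381774 0.12422093] 44.53337477824605 [[ 0.71231749  0.70066891  0.04082742]
 [ 0.70080853 -0.7132276   0.01318316]
 [ 0.03835627  0.01922161 -0.99907924]]
```

View pics/s1.png

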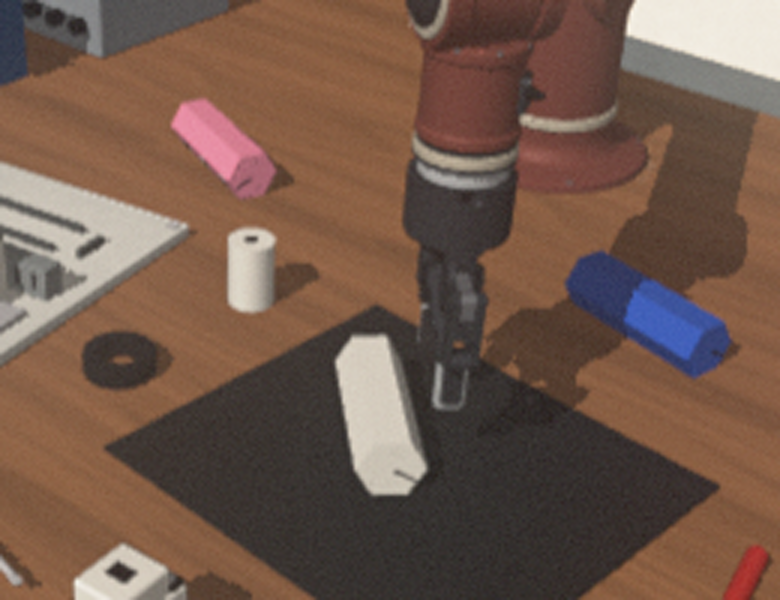

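View pics/w1.png

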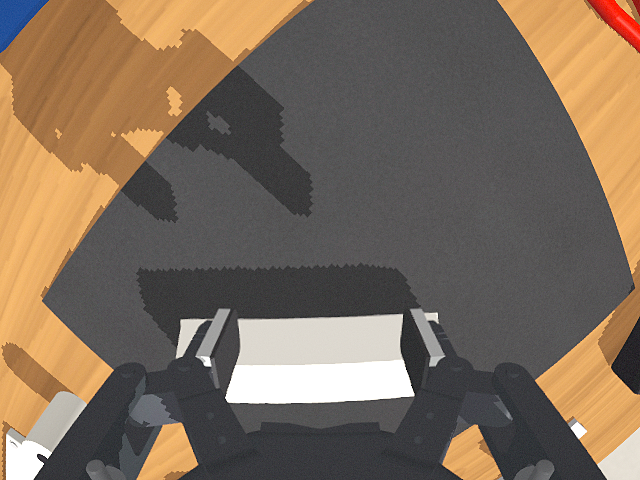

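Emit:
play_rows(
  moves=[
    [-0.003,0.003,-0.015,0.5,0.07],
    [0,0,-0.02,0,0.07],
    [0,0,-0.014,0,0.07],
    [0,0,0,0,0.07],
  ],
)

```text
time_s: 3.45
tcp_pos: [0.4943, 0.2176, 0.0841]
orientation: [[0.71, 0.701, 0.062], [0.702, -0.712, 0.023], [0.06, 0.027, -0.998]]
ft_force: [-0.2, 0.2, 0.8]
gripper_width: 0.819
```

```bash
python3 - <<'E'
from h import *
e=arm.get_image("scene")["img"]
cv2.imwrite("pics/s2.png",cv2.resize(e[200:320,300:430,::-1],None,fx=5,fy=5,interpolation=2))
E
```

```text
(no output)
```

View pics/s2.png

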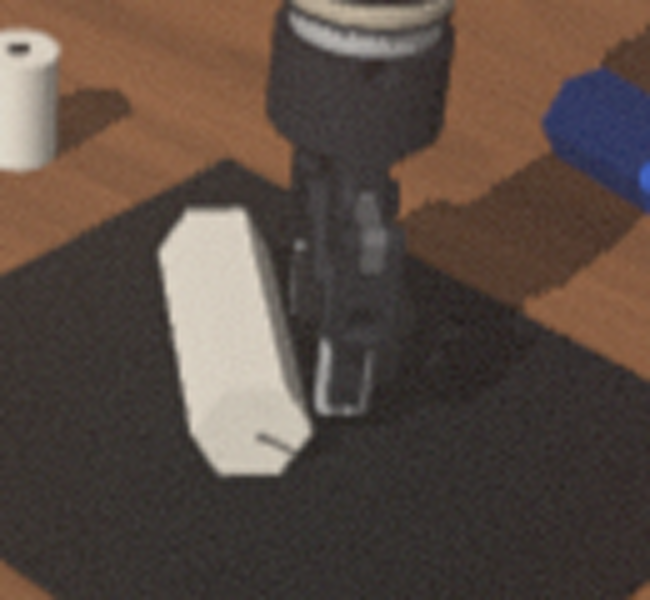

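```bash
python3 - <<'E'
from h import *
s=arm.read_state()
for k in("joint_pos","qd","joint_efforts","tcp_pos"):print(k,np.round(s[k],3))
E
```

```text
joint_pos [-0.219  0.777 -0.369  1.97   0.656  0.443 -0.3  ]
qd [ 0.007 -0.02  -0.016 -0.011 -0.004  0.01   0.006]
joint_efforts [-4.5200e-01 -4.1564e+01 -4.0090e+00 -7.3930e+00  6.4000e-02 -1.7900e-01
 -3.4000e-02]
tcp_pos [0.495 0.218 0.085]
```

Emit:
play_rows(
  moves=[
    [0,0,0,0,0.07],
    [0,0,0,0,0.07],
    [0,0,0,0,0.07],
    [0,0,0,0,0.07],
  ],
)

```text
time_s: 3.83
tcp_pos: [0.4985, 0.2185, 0.0912]
orientation: [[0.711, 0.699, 0.073], [0.699, -0.714, 0.028], [0.072, 0.031, -0.997]]
ft_force: [0.5, -0.4, 1.1]
gripper_width: 0.819
```

```bash
python3 - <<'E'
from h import *
s=arm.read_state()
for k in("joint_pos","qd","joint_efforts","tcp_pos"):print(k,np.round(s[k],3))
E
```

```text
joint_pos [-0.215  0.768 -0.374  1.966  0.653  0.446 -0.298]
qd [ 0.01  -0.02  -0.008 -0.01  -0.007  0.004  0.006]
joint_efforts [-3.1000e-02 -4.2907e+01 -4.0670e+00 -8.1920e+00  7.6000e-02 -1.8400e-01
 -2.0000e-03]
tcp_pos [0.499 0.219 0.091]
```

Emit:
play_rows(
  moves=[
    [-0.013,-0.004,-0.019,0.4,0.07],
  ],
)

```text
time_s: 3.92
tcp_pos: [0.4903, 0.2164, 0.0756]
orientation: [[0.707, 0.702, 0.084], [0.702, -0.711, 0.035], [0.085, 0.034, -0.996]]
ft_force: [1.0, 0.3, -0.3]
gripper_width: 0.819
```

```bash
cat >>h.py <<'E'
def tip(bx=.520,by=.1813,yaw=.787,L=.063):
    s=arm.read_state();R=np.array(s["orientation"]);p=np.array(s["tcp_pos"]);t=p+R[:,2]*L
    dx,dy=t[0]-bx,t[1]-by
    print("t %.2f tip"%s["time_s"],t.round(4),"n %.4f ax %.4f"%(dx*np.sin(yaw)-dy*np.cos(yaw),dx*np.cos(yaw)+dy*np.sin(yaw)),"yaw %.1f"%np.degrees(np.arctan2(R[1,0],R[0,0])),"z",R[:,2].round(3),"F",np.round(s["ft_force"],1))
E
python3 -c "from h import *;tip()"
```

```text
t 3.92 tip [0.4956 0.2186 0.0129] n -0.0436 ax 0.0092 yaw 44.8 z [ 0.084  0.035 -0.996] F [ 1.   0.3 -0.3]
```

Emit:
play_rows(
  moves=[
    [0.003,-0.008,-0.001,0,0.07],
    [0.003,-0.0045,0.003,0,0.07],
    [0.003,-0.0045,0.003,0,0.07],
    [0.003,-0.0045,0.003,0,0.07],
  ],
)

```text
time_s: 4.25
tcp_pos: [0.4992, 0.1965, 0.0841]
orientation: [[0.702, 0.708, 0.079], [0.707, -0.706, 0.038], [0.082, 0.029, -0.996]]
ft_force: [-0.4, 0.0, 0.9]
gripper_width: 0.821
```

```bash
python3 - <<'E'
from h import *
tip()
e=arm.get_image("scene")["img"]
cv2.imwrite("pics/s3.png",cv2.resize(e[200:320,290:420,::-1],None,fx=5,fy=5,interpolation=2))
E
```

```text
t 4.25 tip [0.5041 0.1989 0.0213] n -0.0237 ax 0.0013 yaw 45.2 z [ 0.079  0.038 -0.996] F [-0.4  0.   0.9]
```

View pics/s3.png

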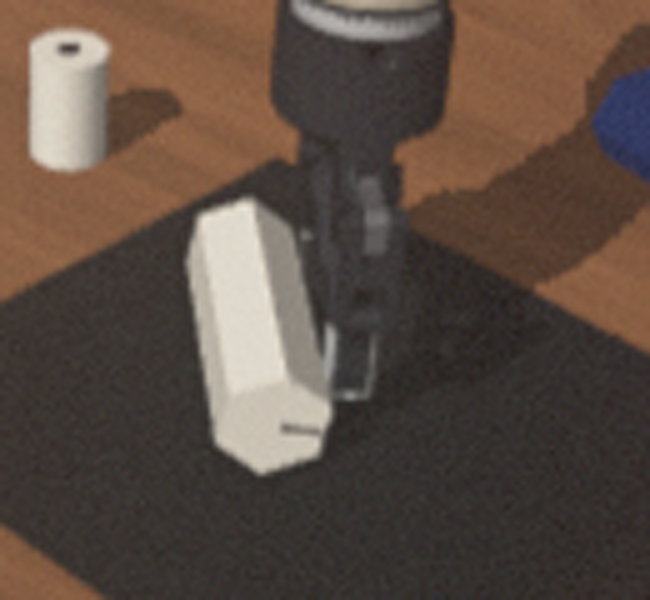

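The bar is tipping about its far edge without sliding. I keep pushing.

Emit:
play_rows(
  moves=[
    [0.0035,-0.0045,0.003,0,0.07],
    [0.0035,-0.0045,0.003,0,0.07],
    [0.003,-0.004,0.001,0,0.07],
  ],
)

```text
time_s: 4.55
tcp_pos: [0.513, 0.1795, 0.0935]
orientation: [[0.706, 0.704, 0.083], [0.704, -0.71, 0.036], [0.084, 0.033, -0.996]]
ft_force: [-1.1, 1.5, -2.7]
gripper_width: 0.82
```

```bash
python3 - <<'E'
from h import *
tip()
e=arm.get_image("scene")["img"]
cv2.imwrite("pics/s4.png",cv2.resize(e[200:320,290:420,::-1],None,fx=5,fy=5,interpolation=2))
E
```

```text
t 4.55 tip [0.5183 0.1818 0.0308] n -0.0016 ax -0.0009 yaw 44.9 z [ 0.083  0.036 -0.996] F [-1.1  1.5 -2.7]
```

View pics/s4.png

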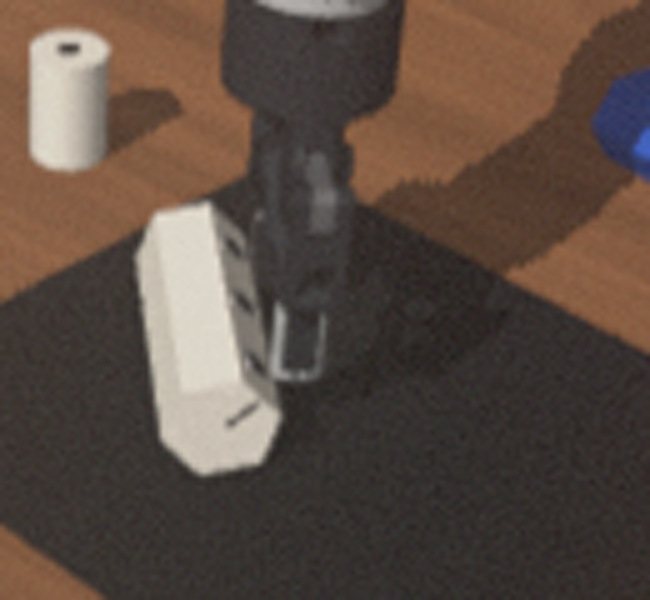

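Emit:
play_rows(
  moves=[
    [-0.015,0.013,0.0,0,0.07],
    [-0.002,0.0,-0.019,0,0.07],
  ],
)

```text
time_s: 4.77
tcp_pos: [0.5006, 0.1906, 0.0772]
orientation: [[0.711, 0.697, 0.092], [0.697, -0.716, 0.038], [0.093, 0.037, -0.995]]
ft_force: [0.7, 1.7, -0.7]
gripper_width: 0.82
```

```bash
python3 - <<'E'
from h import *
tip()
d=arm.get_image("top");e=arm.get_image("scene")
Q=prism(.520+.026*.708,.1813-.026*.706,.787,.0255)
overlay(e,Q,"pics/o3.png",(290,200,410,320),5);overlay(d,Q,"pics/o4.png",(245,190,345,285),6)
E
```

```text
t 4.77 tip [0.5064 0.193  0.0145] n -0.0179 ax -0.0013 yaw 44.5 z [ 0.092  0.038 -0.995] F [ 0.7  1.7 -0.7]
```

View pics/o3.png

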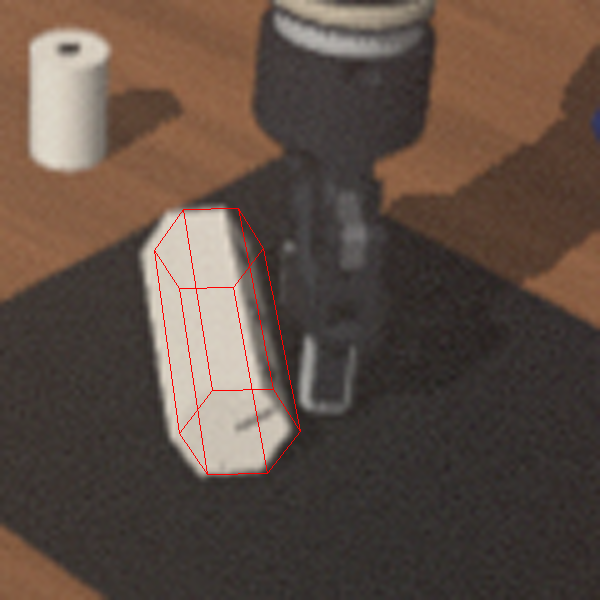

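View pics/o4.png

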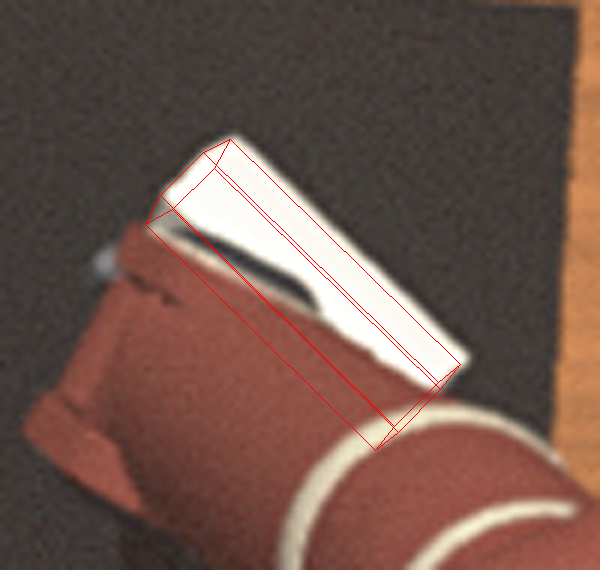

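Emit:
play_rows(
  moves=[
    [0.006,-0.009,-0.001,0.3,0.07],
    [0.0035,-0.0045,0.003,0.3,0.07],
    [0.0035,-0.0045,0.003,0.3,0.07],
    [0.0035,-0.0045,0.003,0,0.07],
    [0.0035,-0.0045,0.003,0,0.07],
  ],
)

```text
time_s: 5.28
tcp_pos: [0.5192, 0.1601, 0.0857]
orientation: [[0.698, 0.711, 0.081], [0.711, -0.702, 0.033], [0.08, 0.035, -0.996]]
ft_force: [-2.0, 1.4, 2.0]
gripper_width: 0.817
```

```bash
python3 - <<'E'
from h import *
tip()
e=arm.get_image("scene")["img"]
cv2.imwrite("pics/s5.png",cv2.resize(e[200:320,280:410,::-1],None,fx=5,fy=5,interpolation=2))
E
```

```text
t 5.28 tip [0.5243 0.1622 0.0229] n 0.0166 ax -0.0105 yaw 45.5 z [ 0.081  0.033 -0.996] F [-2.   1.4  2. ]
```

View pics/s5.png

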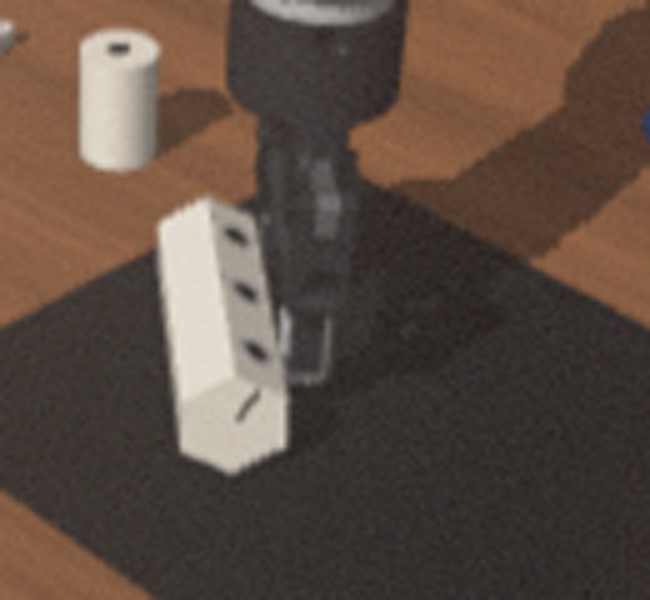

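Emit:
play_rows(
  moves=[
    [0.004,-0.004,0.003,0,0.07],
  ],
)

```text
time_s: 5.42
tcp_pos: [0.5245, 0.1543, 0.0895]
orientation: [[0.7, 0.71, 0.082], [0.71, -0.704, 0.031], [0.08, 0.036, -0.996]]
ft_force: [-0.0, -0.0, -0.8]
gripper_width: 0.818
```

```bash
python3 - <<'E'
from h import *
tip()
e=arm.get_image("scene")["img"]
cv2.imwrite("pics/s6.png",cv2.resize(e[200:320,280:410,::-1],None,fx=5,fy=5,interpolation=2))
E
```

```text
t 5.42 tip [0.5296 0.1563 0.0267] n 0.0245 ax -0.0109 yaw 45.4 z [ 0.082  0.031 -0.996] F [-0.  -0.  -0.8]
```

View pics/s6.png

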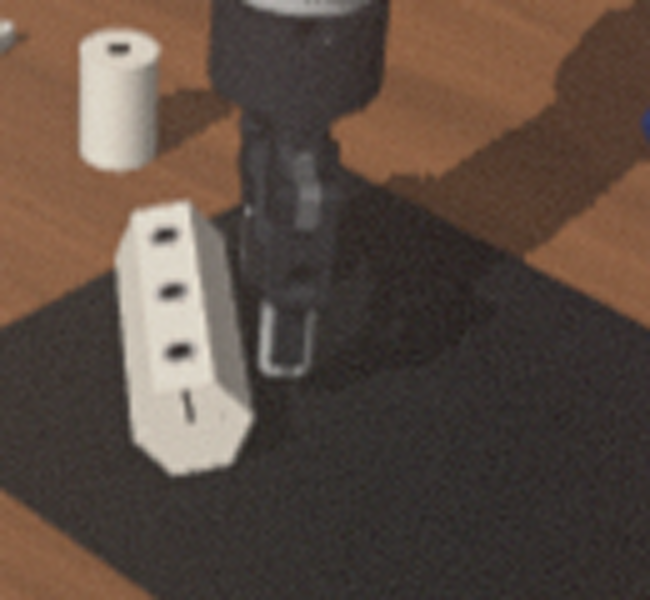

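Emit:
play_rows(
  moves=[
    [-0.009,0.008,0.012,0,0.07],
    [0,0,0.035,-6,0.08],
    [0,0,0.03,-7.1,0.085],
    [0.003,-0.003,0.003,-7.1,0.085],
    [0.003,-0.003,-0.001,-7.1,0.085],
    [0.003,-0.003,-0.001,-7.1,0.085],
    [0.003,-0.003,-0.001,-7.1,0.085],
    [0.003,-0.003,-0.001,-7.1,0.085],
  ],
)

```text
time_s: 6.13
tcp_pos: [0.5362, 0.1374, 0.1723]
orientation: [[0.994, -0.081, 0.079], [-0.078, -0.996, -0.045], [0.082, 0.039, -0.996]]
ft_force: [-0.1, 0.2, -0.1]
gripper_width: 0.995
```

```bash
python3 - <<'E'
from h import *
tip()
d=arm.get_image("top");e=arm.get_image("scene")
np.savez("e7.npz",img=e["img"]);cv2.imwrite("pics/t7.png",d["img"][:,:,::-1])
Q=prism(.559,.142,.80,.0255)
overlay(e,Q,"pics/o5.png",(270,190,400,320),5);overlay(d,Q,"pics/o6.png",(245,190,345,285),6)
E
```

```text
t 6.13 tip [0.5411 0.1346 0.1096] n 0.0479 ax -0.0182 yaw -4.5 z [ 0.079 -0.045 -0.996] F [-0.1  0.2 -0.1]
```

View pics/o5.png

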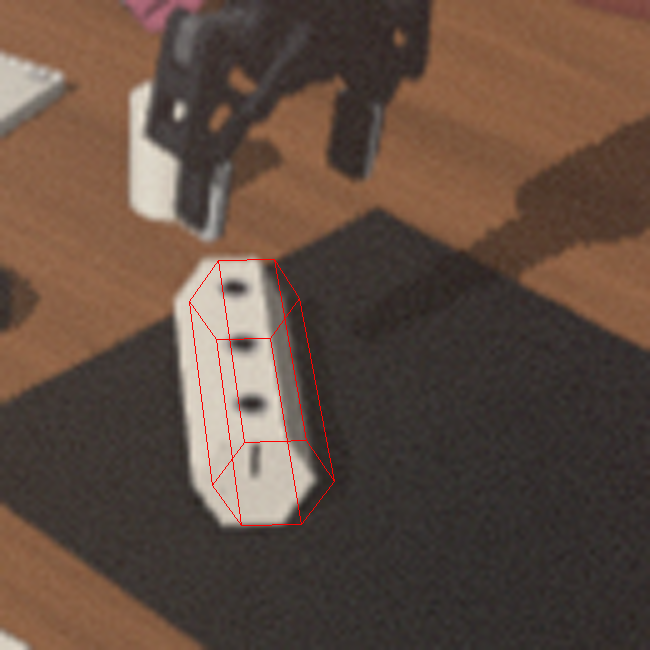

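View pics/o6.png

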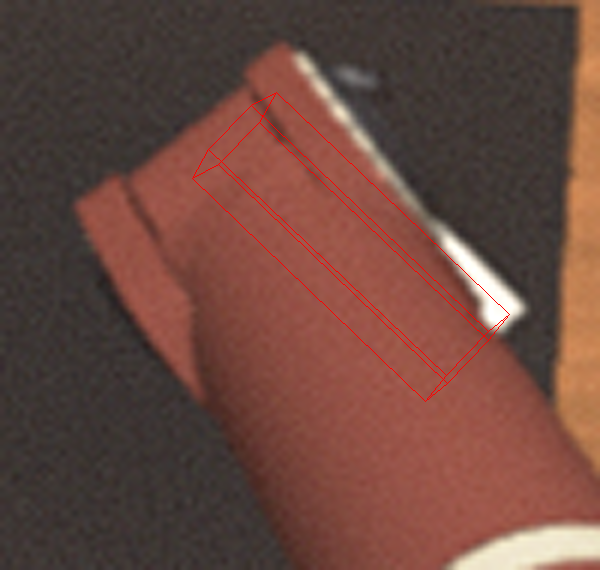

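```bash
cat > fit.py <<'E'
from h import *
def fit(q,idx,px,z,x0):
    f=lambda p:(proj(q,prism(p[0],p[1],p[2],z))[idx]-px).ravel()
    r=least_squares(f,x0,loss="soft_l1");print("fit",r.x.round(4),np.degrees(r.x[2]).round(2),"res",r.fun.round(1));return r.x
E
python3 - <<'E'
from fit import *
e=arm.get_image("scene")
idx=[9,10,11,6,3,2,1]
px=np.array([[190,477],[222,525],[285,525],[318,480],[175,300],[205,258],[263,260]])/5+[270,190]-.5
p=fit(e,idx,px,.0255,[.56,.14,.8])
overlay(e,prism(*p,.0255),"pics/o7.png",(270,190,400,320),5)
E
```

```text
fit [0.5631 0.1365 0.7855] 45.01 res [ 0.7  1.3  0.1 -0.2 -0.4 -0.4 -0.5  0.2  0.4 -0.1  0.1  0.2 -0.4 -0.4]
```

View pics/o7.png

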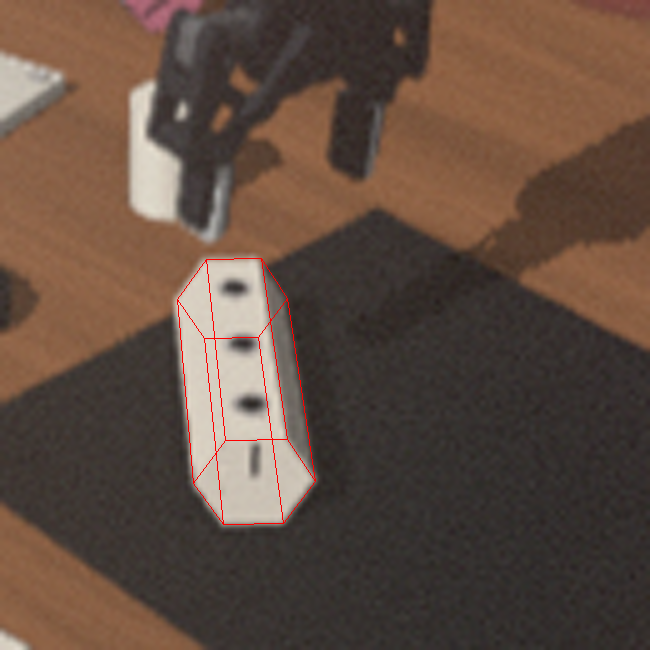

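The bar is holes-up at (0.563, 0.1365), yaw 45°: the holes show at crop (234,288), (242,343) and (251,404). I now turn the jaws across it.

Emit:
play_rows(
  moves=[
    [0.004,0.0,-0.008,-6.8,0.085],
    [0.004,0.0,-0.008,-6.8,0.085],
    [0.004,0.0,-0.008,-6.8,0.085],
    [0.004,0.0,-0.008,-6.8,0.085],
    [0.003,0.0,-0.008,-6.8,0.085],
    [0.003,0.0,-0.008,-6.5,0.085],
  ],
)

```text
time_s: 6.78
tcp_pos: [0.5574, 0.1373, 0.1236]
orientation: [[0.703, -0.71, 0.029], [-0.707, -0.703, -0.084], [0.08, 0.039, -0.996]]
ft_force: [-0.8, 0.4, -1.4]
gripper_width: 0.994
```

```bash
python3 - <<'E'
from h import *
tip(.5631,.1365,.7855,.051)
w=arm.get_image("wrist")["img"];cv2.imwrite("pics/w8.png",w[:,:,::-1])
e=arm.get_image("scene")["img"];cv2.imwrite("pics/s8.png",cv2.resize(e[160:320,240:410,::-1],None,fx=4,fy=4,interpolation=2)[:600])
E
```

```text
t 6.78 tip [0.5588 0.133  0.0728] n -0.0005 ax -0.0055 yaw -45.1 z [ 0.029 -0.084 -0.996] F [-0.8  0.4 -1.4]
```

View pics/w8.png

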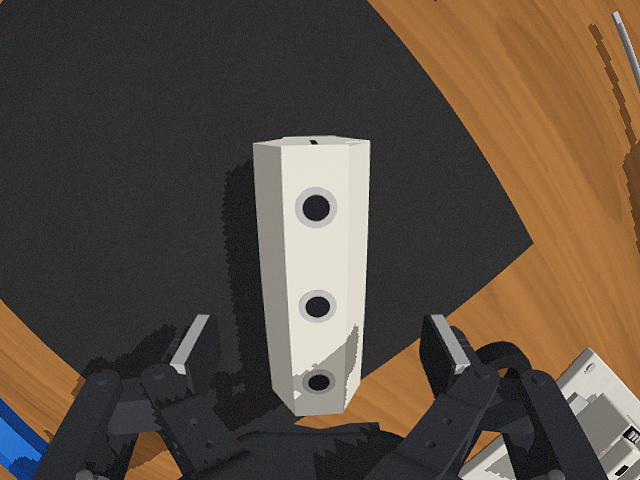

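View pics/s8.png

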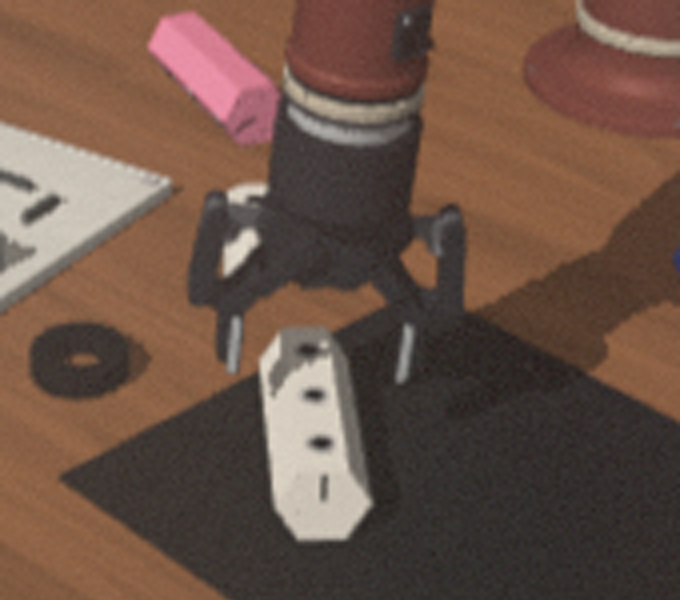

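Emit:
play_rows(
  moves=[
    [0.0005,0.001,-0.018,0,0.085],
    [0.0005,0.001,-0.018,0,0.085],
    [0.0,0.001,-0.014,0,0.085],
  ],
)

```text
time_s: 7.13
tcp_pos: [0.5599, 0.1409, 0.0752]
orientation: [[0.718, -0.695, 0.035], [-0.691, -0.718, -0.081], [0.082, 0.034, -0.996]]
ft_force: [0.1, 0.1, -0.3]
gripper_width: 0.995
```

```bash
python3 - <<'E'
from h import *
tip(.5631,.1365,.7855,.051)
E
```

```text
t 7.13 tip [0.5617 0.1368 0.0244] n -0.0012 ax -0.0008 yaw -43.9 z [ 0.035 -0.081 -0.996] F [ 0.1  0.1 -0.3]
```

Centred. I close gently.

Emit:
play_rows(
  grip_force=50,
  moves=[
    [0,0,0.0,-1,0.05],
    [-0.001,0,-0.001,0,0.04],
    [-0.001,0,-0.0015,0,0.04],
    [-0.001,0,-0.0015,0,0.04],
  ],
)

```text
time_s: 7.47
tcp_pos: [0.5519, 0.1467, 0.0751]
orientation: [[0.716, -0.697, 0.024], [-0.694, -0.716, -0.074], [0.069, 0.036, -0.997]]
ft_force: [1.5, -0.0, -3.1]
gripper_width: 0.584
```

```bash
python3 - <<'E'
from h import *
tip(.5631,.1365,.7855,.051)
e=arm.get_image("scene")["img"];cv2.imwrite("pics/s9.png",cv2.resize(e[180:320,260:400,::-1],None,fx=4,fy=4,interpolation=2)[:600])
E
```

```text
t 7.47 tip [0.5532 0.1429 0.0242] n -0.0116 ax -0.0025 yaw -44.1 z [ 0.024 -0.074 -0.997] F [ 1.5 -0.  -3.1]
```

View pics/s9.png

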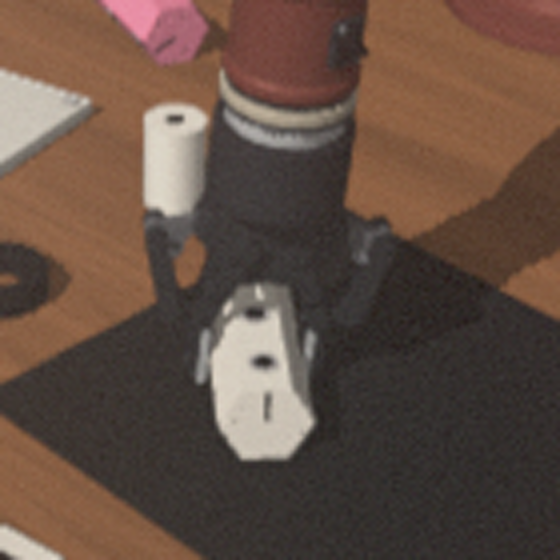

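Emit:
play_rows(
  moves=[
    [0,0,0.002,0,0.04],
    [0,0,0.015,0,0.04],
    [0,0,0.03,0,0.04],
  ],
)

```text
time_s: 7.77
tcp_pos: [0.5476, 0.1457, 0.119]
orientation: [[0.721, -0.693, 0.013], [-0.69, -0.719, -0.077], [0.062, 0.047, -0.997]]
ft_force: [-0.0, -0.2, -3.1]
gripper_width: 0.584
```

```bash
python3 - <<'E'
from h import *
tip(.5631,.1365,.7855,.051)
e=arm.get_image("scene")["img"];cv2.imwrite("pics/s10.png",cv2.resize(e[160:300,260:400,::-1],None,fx=4,fy=4,interpolation=2)[:600])
w=arm.get_image("wrist")["img"];cv2.imwrite("pics/w10.png",w[:,:,::-1])
E
```

```text
t 7.77 tip [0.5482 0.1418 0.0681] n -0.0143 ax -0.0068 yaw -43.8 z [ 0.013 -0.077 -0.997] F [-0.  -0.2 -3.1]
```

View pics/s10.png

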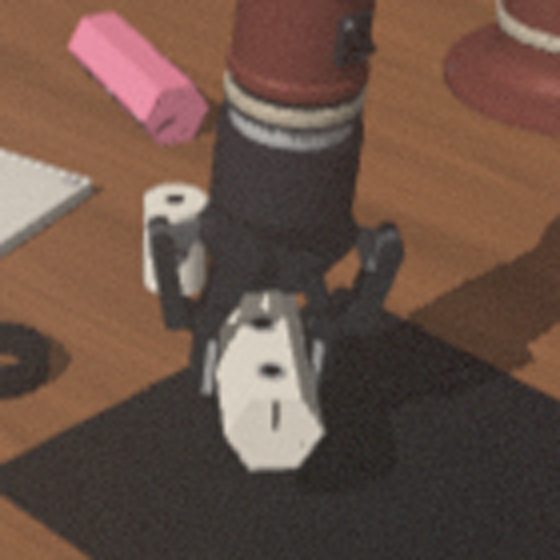

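View pics/w10.png

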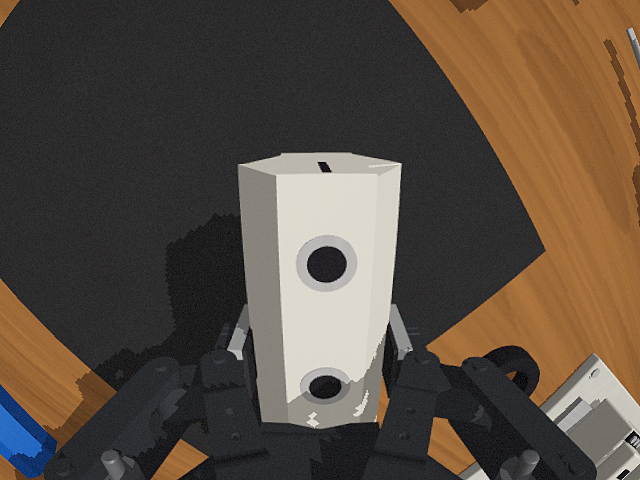

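```bash
python3 - <<'E'
from h import *
e=arm.get_image("scene")["img"];np.save("e10.npy",e);cv2.imwrite("pics/s11.png",cv2.resize(e[225:285,300:350,::-1],None,fx=10,fy=10,interpolation=2))
E
```

```text
(no output)
```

View pics/s11.png

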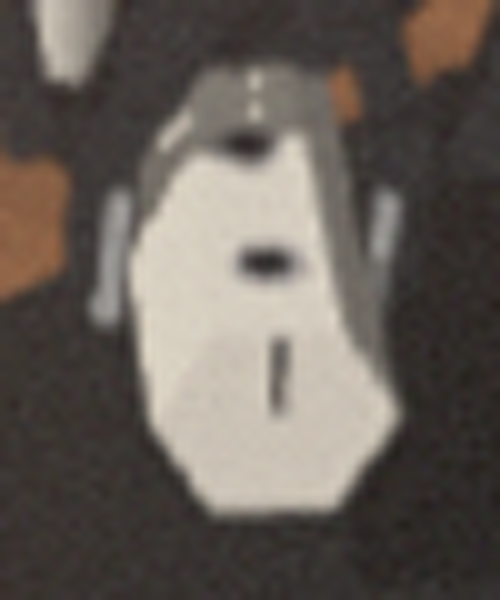

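```bash
cat >> fit.py <<'E'
from scipy.spatial.transform import Rotation as Rn
def bar6(q,L,px,x0):
    L=np.array(L)
    f=lambda p:(proj(q,Rn.from_euler("ZYX",p[3:]).apply(L)+p[:3])-px).ravel()
    r=least_squares(f,x0,loss="soft_l1");print("c",r.x[:3].round(4),"ypr deg",np.degrees(r.x[3:]).round(1),"res",r.fun.round(1));return r.x
def corner(s,k): 
    a=np.radians(60*k);return [s,.026*np.cos(a),.026*np.sin(a)]
E
python3 - <<'E'
from fit import *
e=arm.get_image("scene")
L=[corner(.07,k) for k in(3,4,5,0,1,2)]+[[.045,0,.0225],[0,0,.0225]]
px=np.array([[155,430],[210,515],[340,512],[400,412],[340,325],[195,350],[265,262],[245,145]])/10+[300,225]-.5
p=bar6(e,L,px,[.55,.14,.07,.785,0,0])
s=arm.read_state();R=np.array(s["orientation"]);print("in tool",(R.T@(p[:3]-s["tcp_pos"])).round(4), "bar x in tool",(R.T@Rn.from_euler("ZYX",p[3:]).as_matrix()).round(3).tolist())
E
```

```text
c [0.5651 0.1541 0.0855] ypr deg [44.5  0.3  3.9] res [-0.8  0.3  0.4  0.1  0.  -0.4  0.2  0.3 -0.5  0.4  1.1 -1.2 -0.3  0.2
  0.  -0.1]
in tool [ 0.0031 -0.0176  0.0356] bar x in tool [[0.027, -0.991, 0.134], [-0.999, -0.023, 0.036], [-0.032, -0.135, -0.99]]
```

```bash
python3 - <<'E'
from fit import *
e=arm.get_image("scene")
L=np.array([corner(.07,k) for k in(3,4,5,0,1,2)]+[[.045,0,.0225],[0,0,.0225]])
px=np.array([[155,430],[210,515],[340,512],[400,412],[340,325],[195,350],[265,262],[245,145]])/10+[300,225]-.5
f=lambda p:(proj(e,Rn.from_euler("ZYX",p[2:]).apply(L)+[p[0],p[1],.0695])-px).ravel()
r=least_squares(f,[.55,.14,.785,0,0]);p=r.x;print(p[:2],np.degrees(p[2:]),r.fun.round(1))
s=arm.read_state();R=np.array(s["orientation"]);print("in tool",(R.T@(np.array([p[0],p[1],.0695])-s["tcp_pos"])).round(4))
y=np.arctan2(R[1,0],R[0,0]);print(np.degrees(y))
E
```

```text
[0.54670926 0.13953763] [44.41196272  0.95183068  4.31681952] [-0.5  0.2  0.6 -0.2 -0.1 -0.8 -0.2  0.2 -0.7  0.7  1.2 -0.9 -0.4  0.5
  0.1  0.4]
in tool [-0.0006  0.0044  0.0513]
-43.87064827146897
```

Held near the centre: the bar centre is about (0, 4, 51) mm in the tool frame. I raise it and carry it to the panel.

Emit:
play_rows(
  moves=[
    [0,0,0.04,0,0.04],
    [0,-0.01,0.035,3,0.04],
    [-0.005,-0.035,0.005,5.5,0.04],
    [-0.005,-0.037,0,5.5,0.04],
    [-0.005,-0.037,0,5.5,0.04],
    [-0.005,-0.037,0,5.5,0.04],
    [-0.005,-0.037,0,5.5,0.04],
    [-0.005,-0.037,0,5.5,0.04],
  ],
)

```text
time_s: 8.68
tcp_pos: [0.5119, -0.0788, 0.1891]
orientation: [[0.996, -0.081, 0.042], [-0.079, -0.995, -0.055], [0.046, 0.051, -0.998]]
ft_force: [0.7, -1.1, -2.3]
gripper_width: 0.583
```

Emit:
play_rows(
  moves=[
    [-0.005,-0.037,0,5.5,0.04],
    [-0.005,-0.037,0,5.5,0.04],
    [-0.005,-0.035,0,5,0.04],
    [-0.002,-0.025,0,3,0.04],
    [0,0,0,0,0.04],
  ],
)

```text
time_s: 9.1
tcp_pos: [0.4839, -0.2318, 0.1803]
orientation: [[0.967, 0.253, 0.038], [0.254, -0.966, -0.042], [0.026, 0.05, -0.998]]
ft_force: [0.1, -1.0, -3.3]
gripper_width: 0.582
```

```bash
cat >>h.py <<'E'
def held(c=(-.0006,.0044,.0513)):
    s=arm.read_state();R=np.array(s["orientation"]);t=np.array(s["tcp_pos"])+R@np.array(c)
    print("t %.2f bar c"%s["time_s"],t.round(4),"to saddle",(np.array([.4988,-.2513])-t[:2]).round(4),"tcp",np.round(s["tcp_pos"],4),"yaw %.1f"%np.degrees(np.arctan2(R[1,0],R[0,0])),"z",R[:,2].round(3),"F",np.round(s["ft_force"],1),s["gripper_width"])
E
python3 -c "from h import *;held()"
```

```text
t 9.10 bar c [ 0.4864 -0.2384  0.1292] to saddle [ 0.0124 -0.0129] tcp [ 0.4839 -0.2318  0.1803] yaw 14.7 z [ 0.038 -0.042 -0.998] F [ 0.1 -1.  -3.3] 0.5822192838942972
```

Emit:
play_rows(
  moves=[
    [0.005,-0.006,-0.015,-2.5,0.04],
    [0.006,-0.006,-0.02,-2.3,0.04],
    [0.001,0,0,0,0.04],
  ],
)

```text
time_s: 9.35
tcp_pos: [0.4914, -0.2493, 0.1401]
orientation: [[0.987, 0.157, 0.025], [0.158, -0.986, -0.044], [0.018, 0.047, -0.999]]
ft_force: [-0.2, -0.3, -2.5]
gripper_width: 0.587
```

```bash
python3 - <<'E'
from h import *
held()
d=arm.get_image("top");e=arm.get_image("scene");w=arm.get_image("wrist")
cv2.imwrite("pics/t12.png",cv2.resize(d["img"][170:310,380:550,::-1],None,fx=4,fy=4,interpolation=2))
cv2.imwrite("pics/s12.png",cv2.resize(e["img"][100:260,110:310,::-1],None,fx=4,fy=4,interpolation=2)[:600])
cv2.imwrite("pics/w12.png",w["img"][:,:,::-1])
E
```

```text
t 9.35 bar c [ 0.4927 -0.256   0.089 ] to saddle [0.0061 0.0047] tcp [ 0.4914 -0.2493  0.1401] yaw 9.1 z [ 0.025 -0.044 -0.999] F [-0.2 -0.3 -2.5] 0.5868986588421861
```

View pics/t12.png

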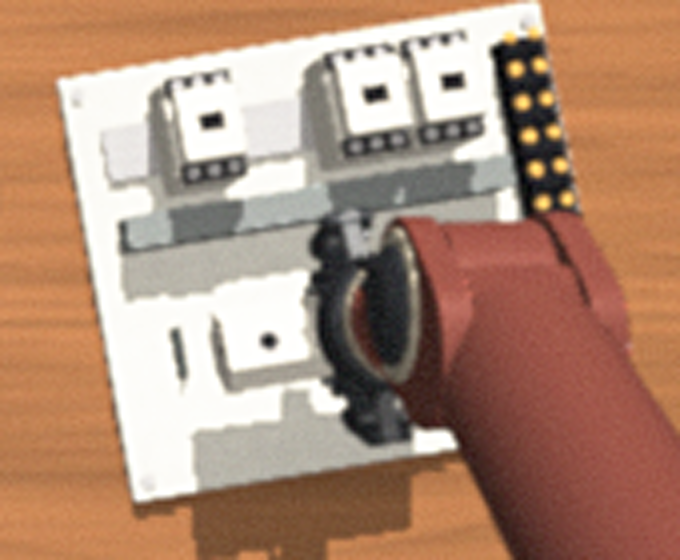

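View pics/s12.png

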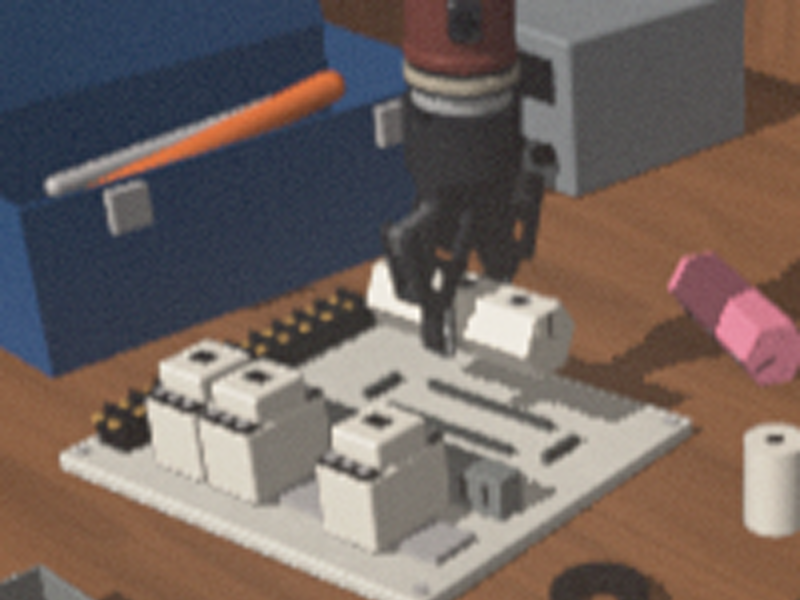

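View pics/w12.png

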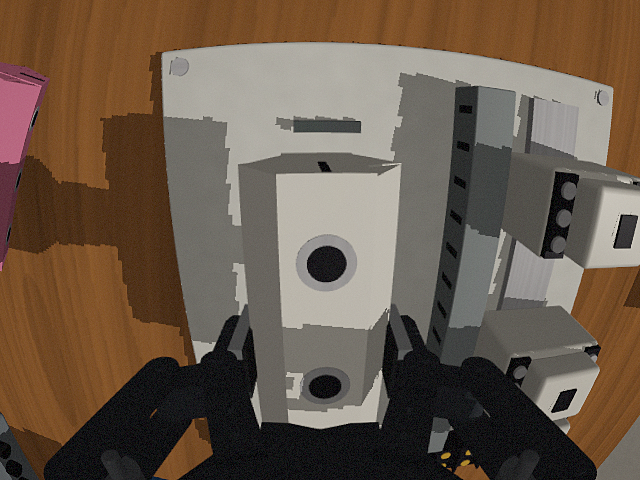

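```bash
python3 - <<'E'
from h import *
d=arm.get_image("top");
h=unproj(d,np.array([[268,340]])/4+[380,170]-.4,.1115);print(h, h[0,:2]-.045*np.array([-.155,.988]))
def crop(p): return np.array(p,float)/4+[380,160]-.375
# rails/lugs from c3 (crop offset 160): rail top edge centre ends, lugs
L=crop([[213,355],[380,328],[225,420],[390,393],[173,370],[187,418],[418,330],[428,375]])
W=unproj(d,L,.020)[:,:2];print(W.round(4).tolist())
print("rail mean",W[:4].mean(0),"lug mean",W[4:].mean(0))
for a,b in((1,0),(3,2)):
    v=W[b]-W[a];print(np.degrees(np.arctan2(v[1],v[0])),np.linalg.norm(v))
E
```

```text
[[ 0.48788544 -0.20540985  0.1115    ]] [ 0.49486044 -0.24986985]
[[0.5105, -0.1936], [0.5272, -0.3015], [0.4685, -0.2002], [0.4852, -0.3065], [0.501, -0.1676], [0.4699, -0.1758], [0.5258, -0.3259], [0.4966, -0.3312]]
rail mean [ 0.49785921 -0.25043458] lug mean [ 0.49833093 -0.25012981]
98.80515096547215 0.10920961573253662
98.91645855158694 0.1076107331481215
```

Emit:
play_rows(
  moves=[
    [0.003,0.001,-0.016,0.3,0.04],
    [0.002,0.001,-0.012,0,0.04],
  ],
)

```text
time_s: 9.72
tcp_pos: [0.5007, -0.2443, 0.12]
orientation: [[0.985, 0.17, 0.04], [0.172, -0.984, -0.047], [0.032, 0.053, -0.998]]
ft_force: [-0.0, -0.1, -2.3]
gripper_width: 0.583
```

```bash
python3 - <<'E'
from h import *
held()
d=arm.get_image("top");e=arm.get_image("scene")
cv2.imwrite("pics/t13.png",cv2.resize(d["img"][210:290,410:510,::-1],None,fx=7,fy=7,interpolation=2))
cv2.imwrite("pics/s13.png",cv2.resize(e["img"][140:240,180:280,::-1],None,fx=6,fy=6,interpolation=2))
E
```

```text
t 9.72 bar c [ 0.503  -0.2511  0.069 ] to saddle [-0.0042 -0.0002] tcp [ 0.5007 -0.2443  0.12  ] yaw 9.9 z [ 0.04  -0.047 -0.998] F [-0.  -0.1 -2.3] 0.5831367342839756
```

View pics/t13.png

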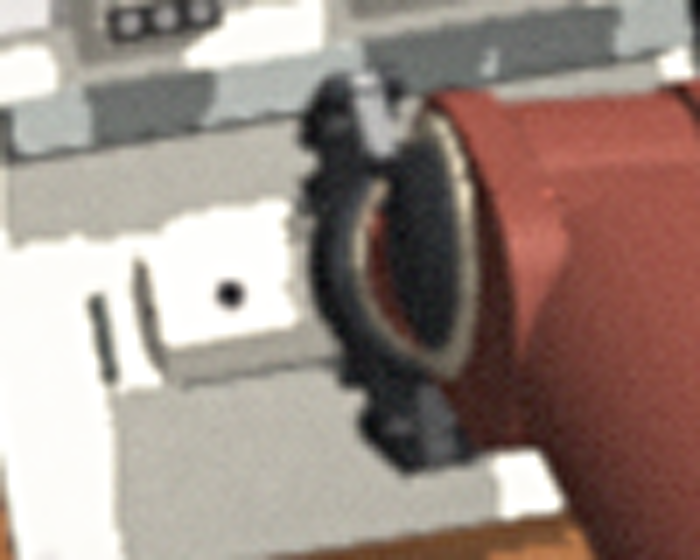

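View pics/s13.png

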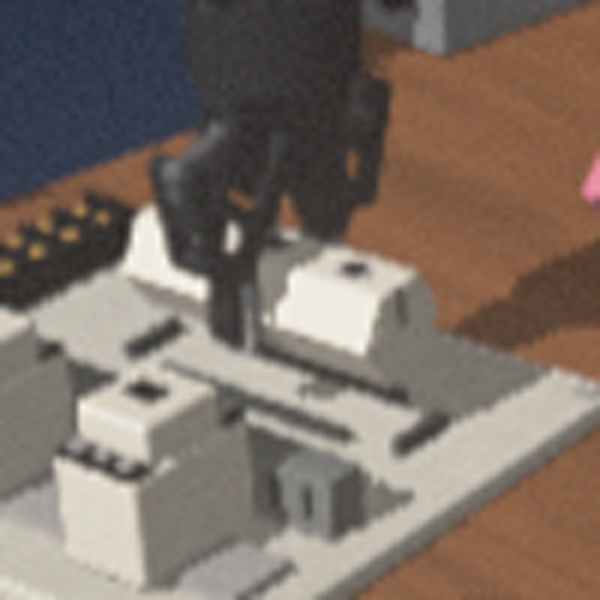

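```bash
python3 - <<'E'
from h import *
held()
d=arm.get_image("top")
h=unproj(d,np.array([[230,293]])/7+[410,210]-.4,.0915);print(h, "c",h[0,:2]-.045*np.array([-.165,.986]))
E
```

```text
t 9.82 bar c [ 0.5024 -0.2505  0.0679] to saddle [-0.0036 -0.0008] tcp [ 0.5003 -0.2437  0.1189] yaw 10.0 z [ 0.038 -0.045 -0.998] F [ 0.1 -0.  -3.1] 0.5798067637616614
[[ 0.49698639 -0.20063304  0.0915    ]] c [ 0.50441139 -0.24500304]
```

Emit:
play_rows(
  moves=[
    [-0.004,-0.003,-0.012,-0.3,0.04],
    [-0.002,-0.001,-0.008,0,0.04],
  ],
)

```text
time_s: 10.03
tcp_pos: [0.4964, -0.2479, 0.102]
orientation: [[0.985, 0.167, 0.044], [0.169, -0.984, -0.048], [0.035, 0.055, -0.998]]
ft_force: [-1.1, -0.6, -3.3]
gripper_width: 0.583
```

```bash
python3 - <<'E'
from h import *
held()
d=arm.get_image("top");e=arm.get_image("scene")
cv2.imwrite("pics/t14.png",cv2.resize(d["img"][210:290,410:510,::-1],None,fx=7,fy=7,interpolation=2))
cv2.imwrite("pics/s14.png",cv2.resize(e["img"][140:240,180:280,::-1],None,fx=6,fy=6,interpolation=2))
E
```

```text
t 10.03 bar c [ 0.4988 -0.2549  0.051 ] to saddle [0.     0.0036] tcp [ 0.4964 -0.2479  0.102 ] yaw 9.7 z [ 0.044 -0.048 -0.998] F [-1.1 -0.6 -3.3] 0.5827596026788544
```

View pics/t14.png

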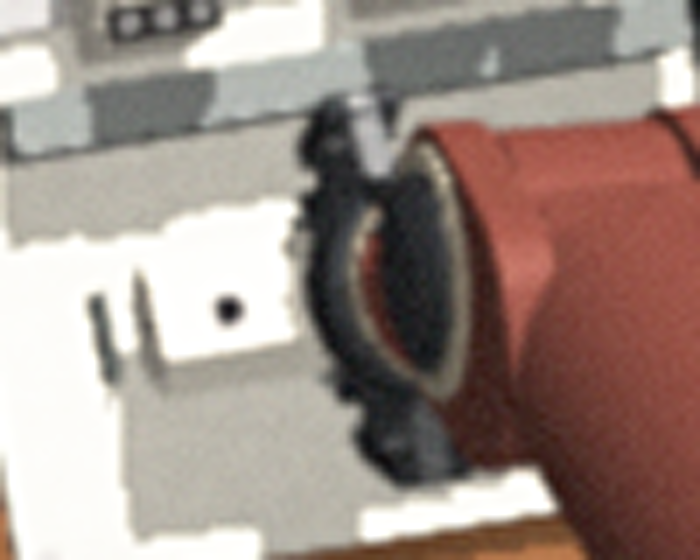

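View pics/s14.png

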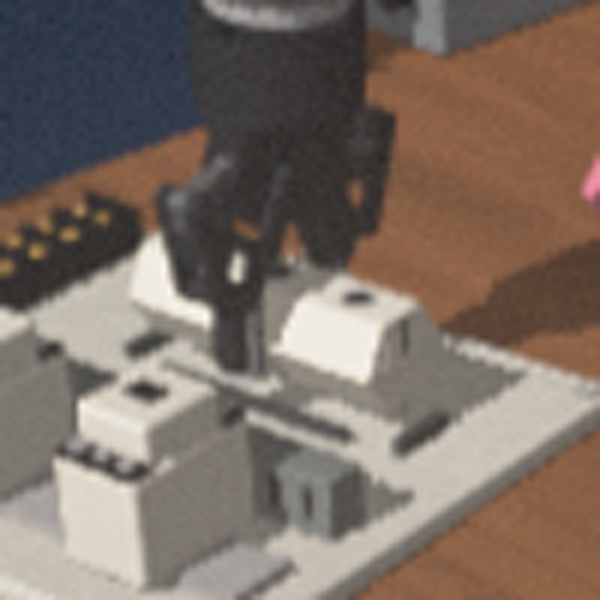

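```bash
python3 - <<'E'
from h import *
d=arm.get_image("top")
h=unproj(d,np.array([[229,310]])/7+[410,210]-.4,.0735);print(h, "c",h[0,:2]-.045*np.array([-.165,.986]))
held()
E
```

```text
[[ 0.49233526 -0.20448767  0.0735    ]] c [ 0.49976026 -0.24885767]
t 10.18 bar c [ 0.4992 -0.2545  0.0511] to saddle [-0.0004  0.0032] tcp [ 0.4968 -0.2476  0.102 ] yaw 9.7 z [ 0.044 -0.048 -0.998] F [ 1.3 -0.4 -2.9] 0.584570337085054
```

Emit:
play_rows(
  moves=[
    [-0.0015,0,-0.01,-0.3,0.04],
    [-0.001,0,-0.006,0,0.04],
  ],
)

```text
time_s: 10.35
tcp_pos: [0.496, -0.2479, 0.0875]
orientation: [[0.986, 0.161, 0.049], [0.164, -0.985, -0.049], [0.041, 0.057, -0.998]]
ft_force: [-0.4, 0.8, -3.6]
gripper_width: 0.582
```

```bash
python3 - <<'E'
from h import *
held()
e=arm.get_image("scene")
cv2.imwrite("pics/s15.png",cv2.resize(e["img"][140:240,180:280,::-1],None,fx=6,fy=6,interpolation=2))
E
```

```text
t 10.35 bar c [ 0.4987 -0.2549  0.0365] to saddle [0.0001 0.0036] tcp [ 0.496  -0.2479  0.0875] yaw 9.4 z [ 0.049 -0.049 -0.998] F [-0.4  0.8 -3.6] 0.5817693401822943
```

View pics/s15.png

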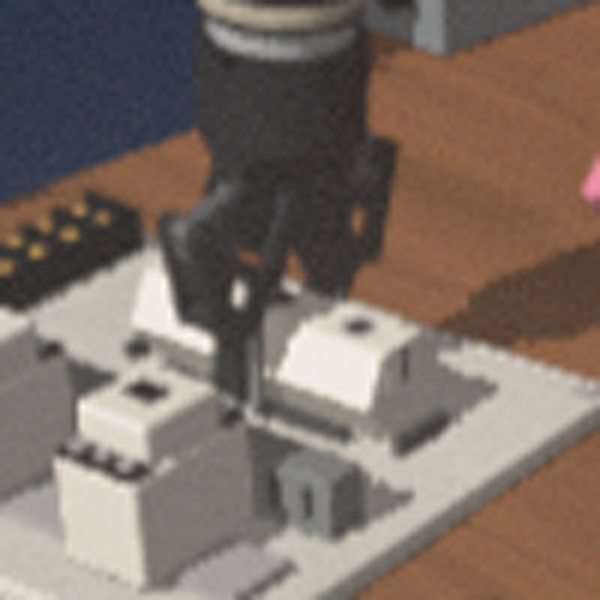

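Emit:
play_rows(
  moves=[
    [-0.001,0,-0.004,0,0.04],
  ],
)

```text
time_s: 10.48
tcp_pos: [0.4955, -0.248, 0.0834]
orientation: [[0.986, 0.162, 0.05], [0.164, -0.985, -0.05], [0.041, 0.057, -0.997]]
ft_force: [-10.8, 5.2, 51.5]
gripper_width: 0.58
```

```bash
python3 -c "from h import *;held()"
```

```text
t 10.48 bar c [ 0.4982 -0.255   0.0325] to saddle [0.0006 0.0037] tcp [ 0.4955 -0.248   0.0834] yaw 9.5 z [ 0.05  -0.05  -0.997] F [-10.8   5.2  51.5] 0.5797266515619985
```

Contact with the plate. I ease off and open slowly.

Emit:
play_rows(
  grip_force=20,
  moves=[
    [0,0,0.001,0,0.045],
    [0,0,0.0,0,0.053],
    [-0.0005,0,0.0,0,0.058],
    [-0.0005,0,0.0,0,0.065],
  ],
)

```text
time_s: 10.82
tcp_pos: [0.4961, -0.248, 0.0858]
orientation: [[0.985, 0.162, 0.054], [0.165, -0.985, -0.052], [0.045, 0.06, -0.997]]
ft_force: [-0.4, 0.8, -0.3]
gripper_width: 0.758
```

```bash
python3 - <<'E'
from h import *
held()
e=arm.get_image("scene");w=arm.get_image("wrist")
cv2.imwrite("pics/s16.png",cv2.resize(e["img"][140:240,180:280,::-1],None,fx=6,fy=6,interpolation=2))
cv2.imwrite("pics/w16.png",w["img"][:,:,::-1])
E
```

```text
t 10.82 bar c [ 0.499  -0.2551  0.0349] to saddle [-0.0002  0.0038] tcp [ 0.4961 -0.248   0.0858] yaw 9.5 z [ 0.054 -0.052 -0.997] F [-0.4  0.8 -0.3] 0.7576912921319305
```

View pics/s16.png

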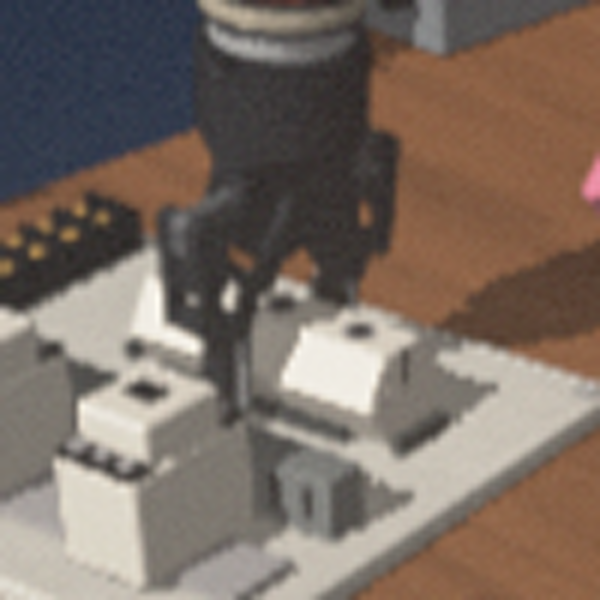

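View pics/w16.png

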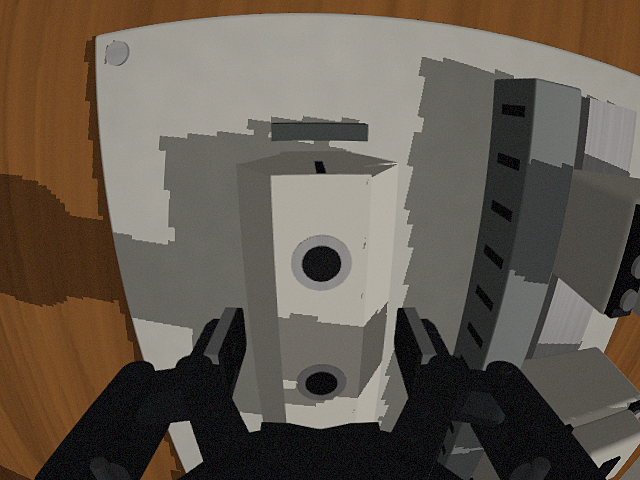

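Emit:
play_rows(
  moves=[
    [0,0,0.002,0,0.078],
    [-0.001,0,0.015,0,0.078],
    [-0.002,0,0.035,0,0.078],
    [0,0,0.04,0,0.078],
    [-0.01,-0.01,0.04,0,0.078],
    [-0.02,-0.03,0.03,0,0.078],
    [-0.01,-0.04,0.01,0,0.078],
    [0,-0.04,0.01,0,0.078],
  ],
)

```text
time_s: 11.58
tcp_pos: [0.4539, -0.355, 0.2716]
orientation: [[0.981, 0.187, 0.05], [0.189, -0.981, -0.041], [0.041, 0.05, -0.998]]
ft_force: [1.2, 0.2, -0.8]
gripper_width: 0.913
```

Emit:
play_rows(
  moves=[
    [0,-0.04,0.01,0,0.078],
    [0,-0.04,0.01,0,0.078],
    [0,-0.04,0.01,0,0.078],
    [0,0,0,0,0.078],
  ],
)

```text
time_s: 11.92
tcp_pos: [0.4484, -0.4869, 0.3071]
orientation: [[0.983, 0.175, 0.054], [0.178, -0.983, -0.055], [0.043, 0.064, -0.997]]
ft_force: [-0.7, -1.3, -0.3]
gripper_width: 0.918
```

```bash
python3 - <<'E'
from h import *
s=arm.read_state();print(s["time_s"],s["tcp_pos"],s["ft_force"])
d=arm.get_image("top");e=arm.get_image("scene")
cv2.imwrite("pics/t17.png",cv2.resize(d["img"][210:290,410:510,::-1],None,fx=7,fy=7,interpolation=2))
cv2.imwrite("pics/tf17.png",d["img"][:,:,::-1])
y=np.radians(98.9)
overlay(e,prism(.4988,-.2513,y,.0345),"pics/s17.png",(180,140,280,240),6)
cv2.imwrite("pics/s17b.png",cv2.resize(e["img"][140:240,180:280,::-1],None,fx=6,fy=6,interpolation=2))
overlay(d,prism(.4988,-.2513,y,.0345),"pics/o17.png",(410,210,510,290),7)
E
```

```text
11.9167 [ 0.44835308 -0.48686075  0.30708134] [-0.74732733 -1.29664115 -0.28563112]
```

View pics/o17.png

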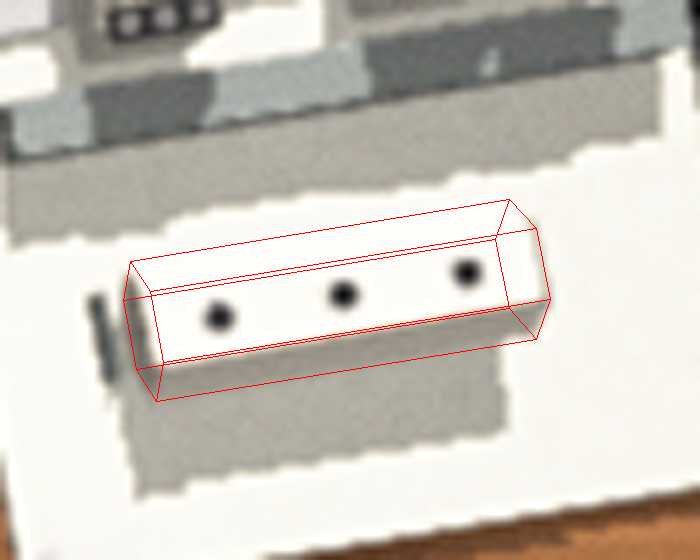

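View pics/s17.png

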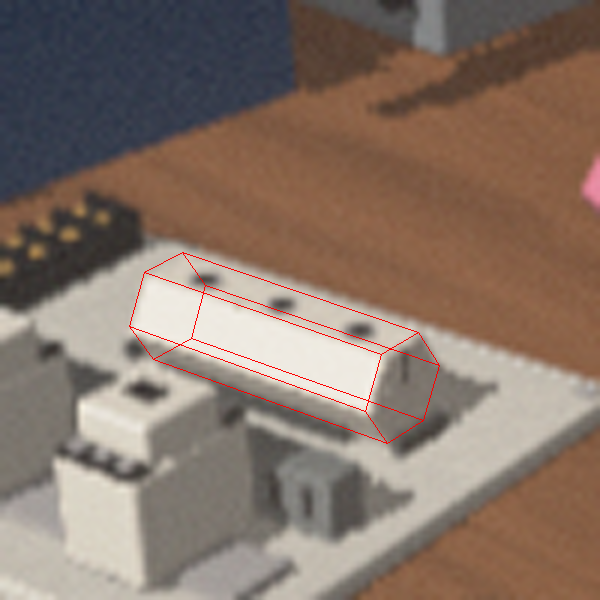

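View pics/tf17.png

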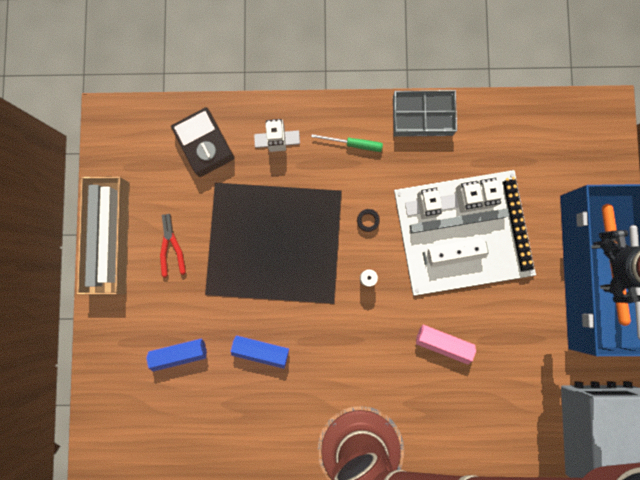

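```bash
python3 - <<'E'
from h import *
d=arm.get_image("top")
W=unproj(d,np.array([[220,317],[344,295],[467,272]])/7+[410,210]-.43,.057)[:,:2];v=W[0]-W[2]
o=W.mean(0)-[.4988,-.2513];a=np.radians(8.89);print(W.mean(0),"panel off",np.cos(a)*o[0]+np.sin(a)*o[1],-np.sin(a)*o[0]+np.cos(a)*o[1],"ang",np.degrees(np.arctan2(v[1],v[0])),np.linalg.norm(v))
s=arm.read_state();print(s["time_s"],s["ft_force"],np.abs(s["qd"]).max())
arm.close_job()
E
```

```text
[ 0.49877579 -0.24940479] panel off 0.00026896172501584474 0.0018761843347661353 ang 99.94594658010043 0.08975663862365447
12.0667 [ 0.63501146  0.83284936 -0.10945927] 0.04094364178560416
the job is handed in; nothing more can be done
```

I rolled the support two flats across the mat until the three-hole face was on top, then carried it to the panel, set it in the saddle, released it and handed the job in at about 12 s of the 54 s allowed. `close_job()` gives no verdict, so the result rests on my own checks.

- **Rolling:** I pushed with the open fingers spread along the bar. It tipped over its far edge each time and did not slide noticeably. The scene view showed it holes-up on the mat before I gripped it.
- **Final pose:** In the top view it sits 0.3 mm across and 1.9 mm along from the saddle centre, at 99.9° against the panel's 98.9°. All three holes face up, and both camera overlays match the flat, seated pose.
- **Bystanders:** The tape roll, screwdriver, spacer and pliers look unmoved in the last top view. The arm was clear of the panel, with only about 1 N of noise on the force reading.

Some things did not go to plan:
- **Arm drift:** The arm crept by 1–2 mm and up to about 5° of tilt as rows went by. I corrected for the position part.
- **Grip shift:** Closing the jaws moved the tool about 10 mm sideways, so I remeasured the bar in the grip.
- **Touchdown force:** The wrist force peaked at about 53 N through the bar when it met the plate, and I eased off before opening. That is well under the 120 N wrist limit.
- **Disagreeing estimates:** While I was lowering the bar, the tool-based and top-view positions differed by up to 6 mm along its length. The final top view settled it.

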